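Unlock the vial carrier and hold it up level

ROBOT

A 7-joint arm with a two-finger parallel gripper is mounted at the origin on a cart in front of the work surface, level with it; the furniture and walls round the work are solid. World frame = base frame: x ahead of the robot, y to its left, z up, the work surface at z = 0. Lengths are in mm, angles in rad, forces in N, time in s.
With the tool pointing down it reaches from about 400 to 875 mm from the base axis. Payload 4.4 kg.
Tool frame: the origin (TCP) lies midway between the tips of the shut fingers; the grasp point (between the pads) lies grasp_offset behind it (grasp_offset is the distance from the TCP to the grasp point, in mm); z points along the fingers, y is the line along which they close (so a half turn about z gives the same grasp; the last joint's range is limited). The gripper opens to 85 mm and grips with 20 to 120 N. Pads are 22 mm wide; open, the fingers measure 114 mm over their backs; the gripper's body (76 mm by 85 mm) begins 54 mm behind the grasp point. The pads swing forward as they close: fully open they stand 13 mm farther back than shut.
Start: joints at [-1.356, 0.628, 0.038, 1.517, -0.027, 0.996, -0.02], TCP at [180.106, 624.563, 231.313] pointing down, gripper open.
Joint ranges: [-3.06, 3.06], [-0.37, 2.12], [-1.25, 1.32], [0.18, 2.47], [-1.1, 4.24], [0.23, 1.98], [-2.94, 2.94]. Speed limits (rad/s): [2.57, 2.57, 3.14, 3.14, 3.14, 3.14, 3.14].

INTERFACE

Orientations are given as [roll, pitch, yaw] about the fixed x, y, z axes, in that order (R = Rz(yaw) Ry(pitch) Rx(roll)).
In Python, from cell import * gives the robot as it stands. The module is installed in compiled form; this text tells all that it offers.
- The arm moves only by the shell command python3 -m jog 'ROWS'. ROWS is a JSON object of lists of equal length, an entry for each row: "angular": the turn, a rotation vector about the tool's x, y, z in degrees, a list of three; "travel": the shift along the tool's x, y, z in cm, a list of three; "fingers": the closure, from 0 (fully open) to 1 (shut). In form: {"angular": [[rx, ry, rz], ...], "travel": [[tx, ty, tz], ...], "fingers": [fingers, ...]}. A call has 1 to 5 rows; each row is the pose to reach, as a shift and turn from the pose commanded when the call began, along the tool's axes at that moment; what a row does not reach only later rows make up. A row lasts 1/8 s, in which the tool goes at most 62.5 mm and 10.7 degrees, less where a joint would pass 70% of its speed; a pose out of reach is approached as far as the arm can. A call with a gripper value outside its range is refused whole. The fingers move at their own pace and stop on an object; the grip force is fixed at half the most. Time passes only in rows, so rows that repeat a pose let the fingers close. It gives the time, the measured TCP pose, the force and the opening at its end, in the units of the state.
- read_state(): the state, without advancing time (a new reading comes with each control period).
- get_image(name): name is "scene" or "side" or "wrist"; returns the picture (480x640x3 uint8, red, green, blue); there is no depth.
- camera_model(name): a dict with "mtx" (3x3 intrinsics, pixels), "T" (4x4, takes a point from camera to world coordinates). Camera axes: x right, y down, z forward; pixel columns grow to the right and rows downward; lengths in mm; the calibration is good to about 2 mm. A picture is of the moment at which its call begins: read the wrist's pose just before it. camera_model takes no time and is no camera call; for the wrist camera it gives the pose at the moment of the call.
- finish_job(): hands the job in, once; it reports no verdict.
The state is a dict: "clock": time; "qpos": joint angles; "qd": joint speeds; "tau": joint torques, N m; "eef_pos": TCP position; "tool_rot": TCP orientation; "force": force on the tool from outside, world axes, zero at the start; "torque": the same for the moment, N m; "width": finger opening in mm.
Only numpy, scipy, OpenCV 4.12 (cv2) and the standard library are available. Lean on these libraries where they do the work, as an engineer would, in place of code of your own. Each camera call takes 0.05 s, during which the arm holds its last target. There are 200 camera calls.

TASK

The blue vial carrier is locked into its metal nest by a sprung plunger: pull the red knob straight out to its stop (it stays there by itself), let go of it, then take the carrier by its black handle, lift it straight up until it hangs about 10 cm above its seat, and keep it there level and still. Finish while holding it in the air like that, with the three vials still in their pockets, the knob still out, and the other things on the bench left where they are.

Things in the scene. Friction and masses are not known exactly. Their poses are not given: they have to be found in the camera images.
- nest: fixed aluminium base, 190 x 104 mm, seat for the carrier 16 mm above the bench, guide rails to 24 mm. Origin on the bench under the seat's middle; z up; its -x axis points to the red knob's end (roughly to the robot). Dark plunger housing, 34 mm wide, at x = -80 to -106 mm, up to z = 53 mm
- plunger (a joint): travel of the sprung plunger in m: 0 = in (bolt over the carrier's steel tab, locked), 0.020 = out at its stop, along the nest's -x axis; the carrier is free when it is fully out. Pulling takes 5 N at first, about 8 N at the end; a friction catch keeps it where it is left
- knob_grip (a point): centre of the red knob's grip, 38 mm above the bench, 125 mm from the nest's origin along its -x when in; moves with the plunger. Cylinder lying along the nest's x, 22 mm diameter, 22 mm long, with a flange 32 mm across, 6 mm thick at its outer (-x) end: pinch from above across the nest's y
- carrier: loose blue carrier, block 110 (x) x 78 (y) x 20 mm, four pockets 24 mm wide, 14 mm deep at x = +-34, y = +-20 mm (one empty), steel tab at its -x end; 0.2 to 0.42 kg. Origin at the centre of its underside, axes parallel to the nest's at the start, z up; starts on the nest, 16 mm above the bench; 104 mm high with its handle
- handle (a point): centre of the carrier's black handle bar, 92 mm above the carrier's underside, above its middle: bar 56 mm along the carrier's x, 14 mm thick along its y, 24 mm high, on two upright rods 32 mm apart: pinch from above across the carrier's y
- vial_a: small amber screw vial with a black cap, 22 mm diameter, 44 mm high, about 25 g, standing loose in one of the carrier's pockets; origin at the centre of its underside
- vial_b: small amber screw vial with a black cap, 22 mm diameter, 44 mm high, about 25 g, standing loose in one of the carrier's pockets; origin at the centre of its underside
- vial_c: small amber screw vial with a black cap, 22 mm diameter, 44 mm high, about 25 g, standing loose in one of the carrier's pockets; origin at the centre of its underside
- orange_bottle: bystander: small white bottle with an orange cap, 38 mm diameter, 75 mm high; origin at the centre of its underside
- film: bystander: white roll of film standing on its end, 62 mm diameter, 50 mm high; origin at the centre of its underside
- lab_timer: bystander: flat grey lab timer, 72 x 72 x 19 mm; origin at the centre of its underside
Mind the look-alikes: they are no part of the job. What is shaped like the nest but orange is not meant.

How it is judged (in metres and radians):
On the way, in this order (a step that is already met when the one before it is completed fails the run):
1. the plunger is pulled out to its stop and let go while the carrier is still on its seat (value of joint plunger above 0.017 m and contact force between the fingers and nest below 0.2 N and z of carrier in the frame of nest below 0.022 m), for 0.2 s.
2. the carrier is held by the fingers, level, clear above its seat (z of carrier in the frame of nest between 0.076 and 0.166 m and horizontal distance between carrier and nest below 0.06 m and angle between carrier's own z axis and vertical below 0.12 rad and contact force between the fingers and carrier above 1 N), for 0.2 s.
At the end, for the whole second after the job is handed in: Fingers hold the carrier (over 1 N) 60 to 150 mm above its seat, within 60 mm sideways, tilt under 0.12 rad, under 0.03 m/s and 0.2 rad/s, off the nest; vials under 6 mm off their pocket floors; plunger over 15 mm out; bystanders moved under 30 mm (all of step 2 and z of each of vial_a, vial_b, vial_c in the frame of carrier below 0.012 m and distance of each of orange_bottle, film, lab_timer from where it was at the start of the episode below 0.03 m and contact force between carrier and nest below 0.1 N and value of joint plunger above 0.015 m and linear speed of carrier below 0.03 m/s and angular speed of carrier below 0.2 rad/s); the arm keeps its last pose, push and grip.
It fails at once if the carrier is tipped by more than 0.3 rad (angle between carrier's own z axis and vertical above 0.3 rad).
It fails at once if a vial comes out of its pocket (z of any of vial_a, vial_b, vial_c in the frame of carrier above 0.021 m).
It fails at once if a bystander is pushed by more than 30 mm (distance of any of orange_bottle, film, lab_timer from where it was at the start of the episode above 0.03 m).
It also fails if it takes over 48 s, if anything falls off the work surface, if the arm or the gripper's body presses on something with over 40 N, if the wrist force passes 120 N, or if a joint passes its speed limit or range.

## Working session

There is one attempt and no reset: what is moved stays moved. The work goes in short steps, Python scripts to look and compute and a shell command to move; the robot and the scene stay as the last step left them, time stands still between calls to the robot, and variables do not carry over. Pictures are saved under pics/ and viewed, on a budget of 10 in all, crops included, one or two more only if the job needs it, and the job is handed in when it is done.

```bash
mkdir -p pics; python3 - <<'E'
from cell import *
import cv2
s=read_state();print(s)
for n in ("scene","side"):
    m=camera_model(n);print(n,m["mtx"],m["T"])
    cv2.imwrite(f"pics/{n}0.png",get_image(n)[:,:,::-1])
E
```

```text
{'clock': 0.0, 'qpos': array([-1.3557879 ,  0.62934224,  0.03844794,  1.51836425, -0.02699616,
        0.99628508, -0.02000176]), 'qd': array([-0.00082954,  0.001086  , -0.00321096, -0.00124701,  0.00117011,
       -0.00042331, -0.00105539]), 'tau': array([-9.94213769e-05, -5.63389564e+01,  1.22617867e+00, -1.93449730e+01,
        1.10016949e-02,  1.05383285e-02,  1.05059598e-05]), 'eef_pos': array([179.94128344, 623.95347692, 230.39291568]), 'tool_rot': array([-3.13971219e+00,  3.12406039e-05,  2.86077983e+00]), 'force': array([-0.19256867,  0.0063008 , -0.88918455]), 'torque': array([ 0.01512252,  0.0294185 , -0.00462966]), 'width': 85.65423758659865}
scene [[494.29533023   0.         317.26424543]
 [  0.         494.29533023 234.98243186]
 [  0.           0.           1.        ]] [[ 5.23892684e-01 -6.03185429e-01  6.01418152e-01  7.25127512e+01]
 [-8.51713288e-01 -3.61844606e-01  3.79015774e-01 -2.55241527e+02]
 [-1.09968788e-02 -7.10799423e-01 -7.03308787e-01  6.98521618e+02]
 [ 0.00000000e+00  0.00000000e+00  0.00000000e+00  1.00000000e+00]]
side [[443.41599133   0.         322.32474338]
 [  0.         443.41599133 241.01049164]
 [  0.           0.           1.        ]] [[ 8.63839207e-01 -1.86112396e-01  4.68128188e-01  1.55676363e+02]
 [-5.03722287e-01 -3.31576344e-01  7.97697302e-01 -6.23613199e+02]
 [ 6.75887684e-03 -9.24888806e-01 -3.80177608e-01  4.22361678e+02]
 [ 0.00000000e+00  0.00000000e+00  0.00000000e+00  1.00000000e+00]]
```

View pics/scene0.png

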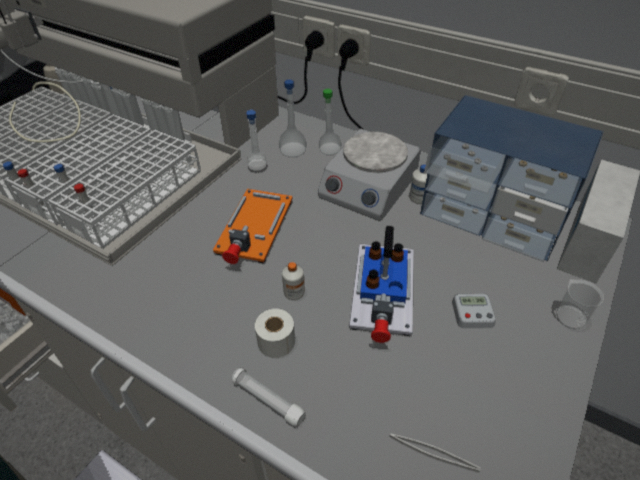

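View pics/side0.png

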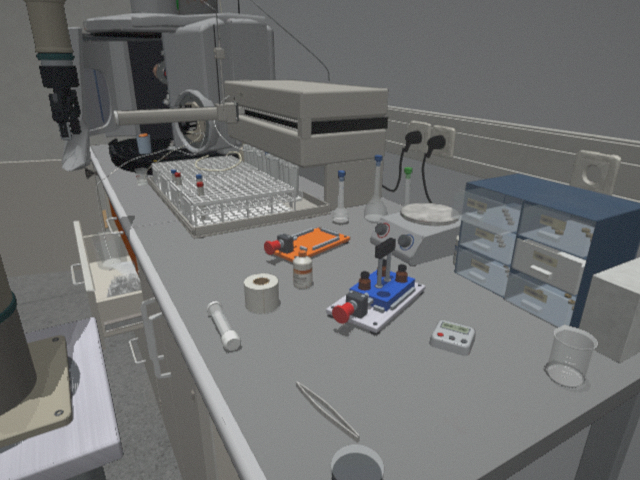

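Scene: blue carrier at about (386,275), with its handle top at about (389,240) and red knob at (381,330). Side: handle (385,250), knob (345,313). The orange decoy is to the left. I'll enlarge both for precision.

```bash
python3 - <<'E'
import cv2,numpy as np
a=cv2.imread("pics/scene0.png")[220:350,335:435]; b=cv2.imread("pics/side0.png")[230:330,320:430]
a=cv2.resize(a,None,fx=4,fy=4,interpolation=cv2.INTER_CUBIC);b=cv2.resize(b,None,fx=3.5,fy=3.5,interpolation=cv2.INTER_CUBIC)
c=np.zeros((520,400+385,3),np.uint8);c[:,:400]=a;c[:350,400:]=b
cv2.imwrite("pics/zoom.png",c)
from cell import camera_model
for n,box in(("scene",(340,300,420,350)),("side",(325,290,372,330))):
    im=cv2.imread(f"pics/{n}0.png").astype(int);x0,y0,x1,y1=box
    r=im[y0:y1,x0:x1];m=(r[:,:,2]>90)&(r[:,:,1]<70)&(r[:,:,0]<70)
    v,u=np.nonzero(m);print(n,u.mean()+x0,v.mean()+y0,u.min()+x0,u.max()+x0,v.min()+y0,v.max()+y0,len(u))
E
```

```text
scene 381.0 327.3894230769231 371 390 319 337 208
side 342.44370860927154 312.42715231788077 332 353 302 322 302
```

View pics/zoom.png

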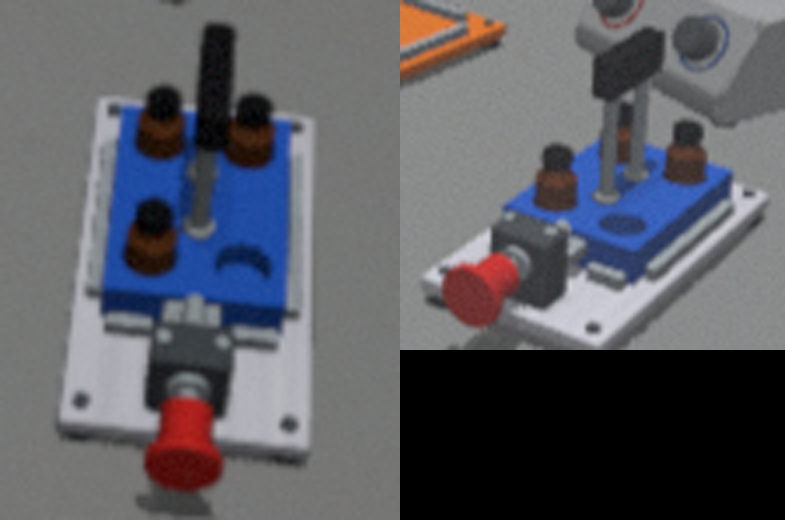

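Left: carrier top corners at zoom (122,107), (293,122), (283,303), (104,292). Right: corners at (508,207), (632,253), (731,172). The handle and flange are clear in both. I'll fit x, y and yaw from these.

```bash
cat >fit.py <<'E'
import numpy as np,cv2
from cell import *
from scipy.optimize import least_squares
def proj(n,P,cm=None):
    m=cm or camera_model(n);T=np.linalg.inv(m["T"]);q=P@T[:3,:3].T+T[:3,3];q=q@m["mtx"].T;return q[:,:2]/q[:,2:]
def place(p,P):
    c,s=np.cos(p[2]),np.sin(p[2]);return P@np.array([[c,-s,0],[s,c,0],[0,0,1]]).T+[p[0],p[1],0]
E
python3 - <<'E'
from fit import *
A=[(122,107,55,39,36),(293,122,55,-39,36),(283,303,-55,-39,36),(104,292,-55,39,36),(204,25,28,7,120),(236,27,28,-7,120),(195,148,-28,7,96),(226,150,-28,-7,96),(185,465,-142,0,38)]
B=[(508,207,-55,39,36),(632,253,-55,-39,36),(731,172,55,-39,36),(629,63,0,0,108),(473,292,-142,0,38)]
A=np.array(A,float);B=np.array(B,float)
A[:,:2]=A[:,:2]/4+[335,220];B[:,:2]=(B[:,:2]-[400,0])/3.5+[320,230]
f=lambda p:np.r_[(proj("scene",place(p,A[:,2:]))-A[:,:2]).ravel(),(proj("side",place(p,B[:,2:]))-B[:,:2]).ravel()]
r=least_squares(f,[550,0,0.3],loss="soft_l1");print(r.x);print(r.fun.reshape(-1,2).round(1))
p=r.x;print("knob",place(p,np.array([[-125,0,38.]])),"handle",place(p,np.array([[0,0,108.]])))
s=read_state();print(s["eef_pos"],s["tool_rot"],s["clock"])
import cell;print([n for n in dir(cell) if n[0]!='_'])
try: print(grasp_offset)
except Exception as e:print(e)
E
```

```text
[ 6.25426498e+02 -4.80203391e+01  4.09057424e-01]
[[-0.1 -0.8]
 [-0.5 -0.5]
 [ 1.1  1.1]
 [-0.3 -1. ]
 [-0.  -1.6]
 [ 0.3 -1.3]
 [-0.5  1.4]
 [ 0.3  1.7]
 [-0.1  0.7]
 [-1.4 -0.4]
 [ 1.1 -0.5]
 [ 0.7 -0.7]
 [ 0.  -0.1]
 [-0.6  1.7]]
knob [[510.73948125 -97.73842594  38.        ]] handle [[625.42649813 -48.02033911 108.        ]]
[179.95854115 623.99580129 230.47287326] [-3.13983944e+00 -1.47958830e-05  2.86069902e+00] 0.1
['MotionError', 'camera_model', 'finish_job', 'get_image', 'grasp_offset', 'read_state']
18.700000000000003
```

```bash
cat >>fit.py <<'E'
from scipy.spatial.transform import Rotation as Ro
def to(x,y,z,yaw,s=None):
    s=s or read_state();R=Ro.from_euler("xyz",s["tool_rot"]);G=Ro.from_euler("xyz",[np.pi,0,yaw])
    print("travel cm",(R.inv().apply(np.array([x,y,z])-s["eef_pos"])/10).round(2),"ang",np.degrees((R.inv()*G).as_rotvec()).round(1))
E
python3 - <<'E'
from fit import *
s=read_state()
for w in((290,500,240,2.02),(430,250,240,1.2),(508,-98,150,.409)):
    to(*w,s); s=dict(eef_pos=np.array(w[:3]),tool_rot=[np.pi,0,w[3]])
E
```

```text
travel cm [-14.01  -8.86  -0.94] ang [-0.1  0.  48.2]
travel cm [-28.6    1.75   0.  ] ang [-0. -0. 47.]
travel cm [-29.61  19.88   9.  ] ang [-0.  -0.  45.3]
```

```bash
python3 -m jog '{"angular":[[0,0,10],[0,0,20],[0,0,30],[0,0,40],[0,0,48]],"travel":[[-3,-2,-0.2],[-6,-4,-0.4],[-9,-6,-0.6],[-12,-8,-0.8],[-14,-8.9,-0.9]],"fingers":[0,0,0,0,0]}'
python3 -m jog '{"angular":[[0,0,10],[0,0,20],[0,0,30],[0,0,40],[0,0,47]],"travel":[[-6,0.4,0],[-12,0.7,0],[-18,1.1,0],[-24,1.5,0],[-28.6,1.7,0]],"fingers":[0,0,0,0,0]}'
python3 - <<'E'
from fit import *
to(508,-98,150,.409)
E
```

```text
clock: 0.72
eef_pos: [291.2, 498.2, 240.2]
tool_rot: [-3.141, 0.001, 2.016]
force: [-0.4, 1.6, 0.4]
width: 85.6
clock: 1.35
eef_pos: [431.1, 247.9, 240.3]
tool_rot: [3.141, 0.0, 1.196]
force: [0.5, 0.8, -0.2]
width: 85.2
travel cm [-29.37  19.8    9.05] ang [ 0.   0.  45.1]
```

```bash
python3 -m jog '{"angular":[[0,0,9],[0,0,18],[0,0,27],[0,0,36],[0,0,45]],"travel":[[-4.5,3,1],[-9,6,2],[-13.5,9,3],[-18,12,4],[-22.5,15,5]],"fingers":[0,0,0,0,0]}'
python3 - <<'E'
from fit import *
to(508,-98,150,.409)
E
```

```text
clock: 1.98
eef_pos: [489.3, -14.9, 189.8]
tool_rot: [-3.141, 0.0, 0.413]
force: [0.5, 1.0, -0.9]
width: 85.0
travel cm [-1.62  8.37  3.98] ang [-0.   0.   0.2]
```

```bash
python3 -m jog '{"angular":[[0,0,0],[0,0,0],[0,0,0],[0,0,0]],"travel":[[-0.8,4.2,2],[-1.6,8.3,4],[-1.6,8.3,4],[-1.6,8.3,4]],"fingers":[0,0,0,0]}'
python3 - <<'E'
from fit import *
m=camera_model("wrist");im=get_image("wrist")[:,:,::-1];np.save("w1.npy",dict(m=m),allow_pickle=True);print(m["mtx"],m["T"])
p=[625.4,-48,.409]
im=im.copy()
P=np.array([[-114,0,38.],[-136,0,38],[-125,11,38],[-125,-11,38],[-106,17,53],[-106,-17,53],[-80,17,53],[-80,-17,53],[28,7,120],[28,-7,120],[-28,7,120],[-28,-7,120]])
for u,v in proj("wrist",place(p,P),m): cv2.circle(im,(int(u),int(v)),3,(0,255,0),1)
cv2.imwrite("pics/w1.png",im)
E
```

```text
clock: 2.48
eef_pos: [507.9, -95.2, 150.0]
tool_rot: [-3.14, 0.001, 0.417]
force: [-0.4, -0.9, -0.9]
width: 85.2
[[346.23765323   0.         320.25811686]
 [  0.         346.23765323 236.79608614]
 [  0.           0.           1.        ]] [[ 4.05861049e-01 -8.72869436e-01 -2.70879598e-01  5.77449002e+02]
 [-9.13931281e-01 -3.88445045e-01 -1.17643784e-01 -6.52542328e+01]
 [-2.53417441e-03  2.95312368e-01 -9.55397396e-01  2.92400110e+02]
 [ 0.00000000e+00  0.00000000e+00  0.00000000e+00  1.00000000e+00]]
```

View pics/w1.png

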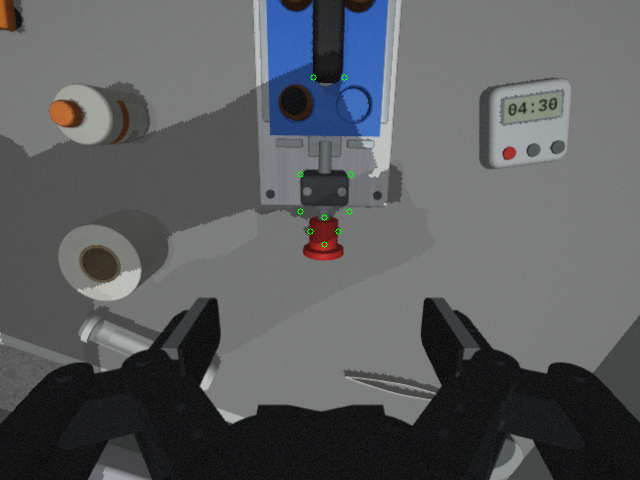

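The overlay matches: grip at (324,232) within 1–2 px, handle end at (328,79) as predicted. The pose is confirmed, so I'll descend onto the knob.

```bash
python3 - <<'E'
from fit import *
p=[625.4,-48,.409]
q=place(p,np.array([[-123,0.5,18.]]))[0];print(q);to(*q,.409)
E
```

```text
[512.34632025 -96.4573575   18.        ]
travel cm [ 0.31  0.36 13.23] ang [-0.1  0.   0.6]
```

```bash
python3 -m jog '{"angular":[[0,0,0.5],[0,0,0.5],[0,0,0.5],[0,0,0.5],[0,0,0.5]],"travel":[[0.3,0.3,4],[0.3,0.3,8],[0.3,0.3,10.5],[0.3,0.3,12],[0.3,0.3,13.2]],"fingers":[0,0,0,0,0]}'
python3 -m jog '{"angular":[[0,0,0],[0,0,0],[0,0,0],[0,0,0],[0,0,0]],"travel":[[0,0,0],[0,0,0],[0,0,0],[0,0,0],[0,0,0]],"fingers":[0,0.3,0.6,1,1]}'
python3 -m jog '{"angular":[[0,0,0],[0,0,0],[0,0,0],[0,0,0],[0,0,0]],"travel":[[0,0,0],[0,0,0],[0,0,0],[0,0,0],[0,0,0]],"fingers":[1,1,1,1,1]}'
python3 - <<'E'
from fit import *
m=camera_model("wrist");a=get_image("wrist")[150:480,:,::-1];b=get_image("side")[250:370,270:430,::-1]
c=np.zeros((330,800,3),np.uint8);c[:,:480]=a[:,80:560];c[:240,480:]=cv2.resize(b,(320,240),interpolation=2)
cv2.imwrite("pics/g1.png",c)
E
```

```text
clock: 3.15
eef_pos: [512.7, -96.5, 18.2]
tool_rot: [3.141, -0.001, 0.41]
force: [0.6, 0.4, 0.3]
width: 85.5
clock: 3.78
eef_pos: [511.7, -95.9, 18.8]
tool_rot: [-3.139, -0.0, 0.409]
force: [-1.7, 3.2, 5.7]
width: 20.5
clock: 4.4
eef_pos: [511.7, -95.9, 18.8]
tool_rot: [-3.139, -0.0, 0.409]
force: [-1.7, 2.6, 6.0]
width: 20.3
```

View pics/g1.png

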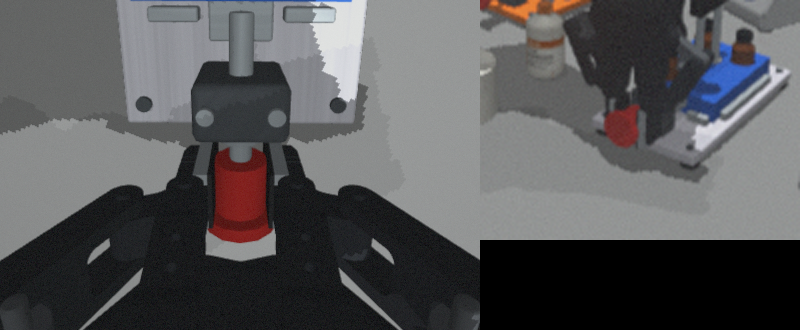

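The knob is pinched between the pads (width 20 mm) with the flange visible behind. Now I'll pull along tool −x.

```bash
python3 -m jog '{"angular":[[0,0,0],[0,0,0],[0,0,0],[0,0,0],[0,0,0]],"travel":[[-0.3,0,0],[-0.7,0,0],[-1.1,0,0],[-1.5,0,0],[-1.8,0,0]],"fingers":[1,1,1,1,1]}'
python3 -m jog '{"angular":[[0,0,0],[0,0,0],[0,0,0],[0,0,0]],"travel":[[-0.2,0,0],[-0.3,0,0],[-0.4,0,0],[-0.4,0,0]],"fingers":[1,1,1,1]}'
```

```text
clock: 5.12
eef_pos: [498.3, -101.6, 18.8]
tool_rot: [-3.14, -0.005, 0.411]
force: [4.6, 5.9, 2.1]
width: 20.0
clock: 5.62
eef_pos: [494.9, -103.1, 18.8]
tool_rot: [-3.14, -0.005, 0.411]
force: [5.6, 7.0, 2.0]
width: 19.9
```

```bash
python3 -m jog '{"angular":[[0,0,0],[0,0,0],[0,0,0],[0,0,0]],"travel":[[-0.2,0,0],[-0.4,0,0],[-0.5,0,0],[-0.5,0,0]],"fingers":[1,1,1,1]}'
```

```text
clock: 6.12
eef_pos: [494.0, -103.5, 18.9]
tool_rot: [-3.141, -0.01, 0.413]
force: [13.6, 10.2, -4.2]
width: 20.4
```

The stop is reached: the force jumped to 16 N and the motion halted at about 19–20 mm. I'll relax a little and open.

```bash
python3 -m jog '{"angular":[[0,0,0],[0,0,0],[0,0,0],[0,0,0],[0,0,0]],"travel":[[0.3,0,0],[0.3,0,0],[0.3,0,0],[0.3,0,0],[0.3,0,0]],"fingers":[1,1,0,0,0]}'
python3 -m jog '{"angular":[[0,0,0],[0,0,0],[0,0,0],[0,0,0],[0,0,0]],"travel":[[0,0,0],[0,0,0],[0,0,0],[0,0,0],[0,0,0]],"fingers":[0,0,0,0,0]}'
python3 -m jog '{"angular":[[0,0,0],[0,0,0],[0,0,0],[0,0,0],[0,0,0]],"travel":[[0,0,-3],[0,0,-7],[0,0,-11],[0,0,-15],[0,0,-18]],"fingers":[0,0,0,0,0]}'
python3 - <<'E'
from fit import *
p=[625.4,-48,.409]
m=camera_model("wrist");im=get_image("wrist")[:,:,::-1].copy()
P=np.array([[-134,0,38.],[-156,0,38],[28,7,120],[28,-7,120],[-28,7,120],[-28,-7,120],[55,39,36],[55,-39,36],[-55,39,36],[-55,-39,36]])
for u,v in proj("wrist",place(p,P),m): cv2.circle(im,(int(u),int(v)),3,(0,255,0),1)
cv2.imwrite("pics/w2.png",im)
to(*place(p,np.array([[0,0.5,215.]]))[0],.409)
E
```

```text
clock: 6.75
eef_pos: [489.7, -107.4, 18.3]
tool_rot: [3.141, 0.001, 0.408]
force: [-0.3, -0.8, 0.4]
width: 73.7
clock: 7.38
eef_pos: [490.2, -106.9, 18.3]
tool_rot: [3.142, 0.0, 0.409]
force: [0.0, 0.1, -0.1]
width: 85.4
clock: 8.0
eef_pos: [490.3, -106.9, 200.0]
tool_rot: [3.141, -0.001, 0.409]
force: [0.3, -0.1, -0.4]
width: 85.4
travel cm [14.61 -0.24 -1.14] ang [ 0.2 -0.3 -0. ]
```

View pics/w2.png

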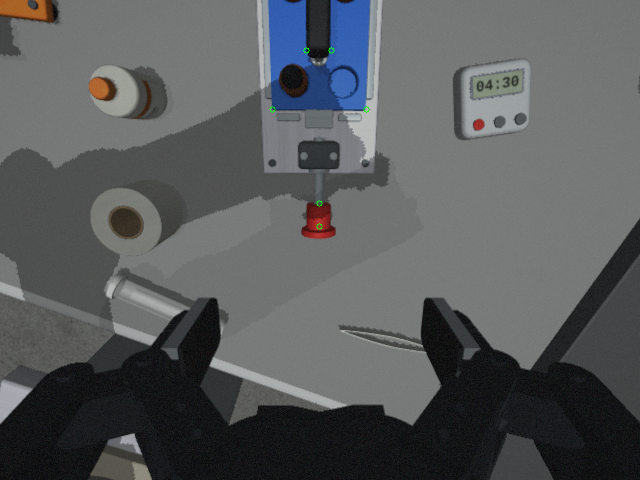

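The knob stands out at its predicted 20 mm position, (319,204)–(319,227), and the handle overlay matches (318,50). Next I'll move over the handle and descend.

```bash
python3 -m jog '{"angular":[[0,0,0],[0,0,0],[0,0,0],[0,0,0],[0,0,0]],"travel":[[4,0,-1],[9,-0.1,-1],[13,-0.2,-1],[14.6,-0.2,-1],[14.6,-0.2,-1]],"fingers":[0,0,0,0,0]}'
python3 - <<'E'
from fit import *
p=[625.4,-48,.409]
m=camera_model("wrist");im=get_image("wrist")[:,:,::-1].copy()
P=np.array([[28,7,120],[28,-7,120],[-28,7,120],[-28,-7,120],[55,39,36],[55,-39,36],[-55,39,36],[-55,-39,36.]])
for u,v in proj("wrist",place(p,P),m): cv2.circle(im,(int(u),int(v)),3,(0,255,0),1)
cv2.imwrite("pics/w3.png",im)
to(*place(p,np.array([[0,0.5,90.]]))[0],.409)
E
```

```text
clock: 8.68
eef_pos: [623.7, -46.2, 207.5]
tool_rot: [-3.141, 0.001, 0.41]
force: [0.5, -0.7, -0.2]
width: 85.6
travel cm [ 0.23  0.14 11.77] ang [-0.   0.1 -0. ]
```

View pics/w3.png

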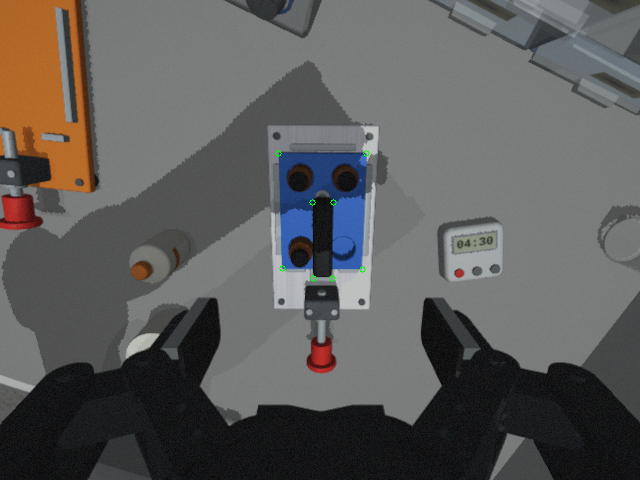

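The handle bar spans (322,197)–(322,277), within 2 mm of prediction. I'll descend.

```bash
python3 -m jog '{"angular":[[0,0,0],[0,0,0],[0,0,0],[0,0,0],[0,0,0]],"travel":[[0.4,0.1,4],[0.4,0.1,7.5],[0.4,0.1,10],[0.4,0.1,11.5],[0.4,0.1,11.7]],"fingers":[0,0,0,0,0]}'
python3 -m jog '{"angular":[[0,0,0],[0,0,0],[0,0,0],[0,0,0],[0,0,0]],"travel":[[0,0,0],[0,0,0],[0,0,0],[0,0,0],[0,0,0]],"fingers":[0,0.3,0.6,0.8,1]}'
python3 -m jog '{"angular":[[0,0,0],[0,0,0],[0,0,0],[0,0,0],[0,0,0]],"travel":[[0,0,0],[0,0,0],[0,0,0],[0,0,0],[0,0,0]],"fingers":[1,1,1,1,1]}'
```

```text
clock: 9.35
eef_pos: [626.5, -46.8, 90.8]
tool_rot: [-3.141, 0.001, 0.408]
force: [0.1, 0.5, 0.4]
width: 85.4
clock: 9.98
eef_pos: [627.5, -46.3, 91.6]
tool_rot: [-3.141, -0.0, 0.409]
force: [-5.4, 1.4, 10.9]
width: 12.8
clock: 10.6
eef_pos: [627.6, -46.2, 91.6]
tool_rot: [-3.141, -0.0, 0.409]
force: [-1.7, 0.3, 6.8]
width: 13.2
```

Gripped at 13 mm width (bar is 14 mm). Lifting slowly.

```bash
python3 -m jog '{"angular":[[0,0,0],[0,0,0],[0,0,0],[0,0,0],[0,0,0]],"travel":[[0,0,-0.2],[0,0,-0.5],[0,0,-0.9],[0,0,-1.4],[0,0,-2]],"fingers":[1,1,1,1,1]}'
python3 -m jog '{"angular":[[0,0,0],[0,0,0],[0,0,0],[0,0,0],[0,0,0]],"travel":[[0,0,-0.8],[0,0,-1.6],[0,0,-2.4],[0,0,-3.2],[0,0,-4]],"fingers":[1,1,1,1,1]}'
python3 -m jog '{"angular":[[0,0,0],[0,0,0],[0,0,0],[0,0,0],[0,0,0]],"travel":[[0,0,-0.8],[0,0,-1.6],[0,0,-2.4],[0,0,-3.2],[0,0,-3.9]],"fingers":[1,1,1,1,1]}'
python3 -m jog '{"angular":[[0,0,0],[0,0,0],[0,0,0],[0,0,0],[0,0,0]],"travel":[[0,0,-0.3],[0,0,-0.4],[0,0,-0.4],[0,0,-0.4],[0,0,-0.4]],"fingers":[1,1,1,1,1]}'
python3 - <<'E'
from fit import *
a=get_image("side")[160:360,270:470,::-1];b=get_image("scene")[190:390,290:490,::-1]
cv2.imwrite("pics/l1.png",cv2.resize(np.hstack([a,b]),None,fx=2,fy=2,interpolation=2))
E
```

```text
clock: 11.22
eef_pos: [627.3, -46.4, 111.6]
tool_rot: [-3.142, 0.0, 0.409]
force: [-0.3, -0.3, -4.1]
width: 13.1
clock: 11.85
eef_pos: [627.4, -46.4, 151.9]
tool_rot: [-3.142, -0.0, 0.409]
force: [0.3, -0.4, -2.6]
width: 12.9
clock: 12.48
eef_pos: [627.5, -46.4, 190.9]
tool_rot: [3.142, -0.0, 0.409]
force: [0.3, 0.1, -2.7]
width: 13.2
clock: 13.1
eef_pos: [627.3, -46.3, 194.1]
tool_rot: [-3.141, 0.0, 0.409]
force: [0.9, -0.6, -3.7]
width: 13.1
```

View pics/l1.png

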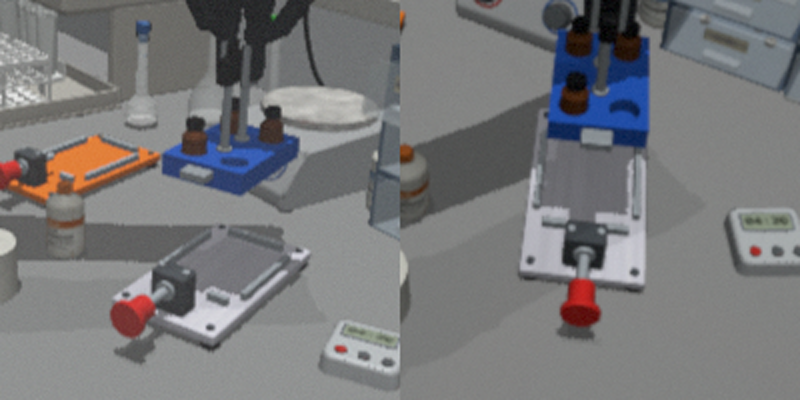

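The carrier hangs level about 10 cm above the nest. All three vials are in their pockets, the knob is out and the bystanders are in place. I'll hold briefly and hand in.

```bash
python3 -m jog '{"angular":[[0,0,0],[0,0,0],[0,0,0],[0,0,0]],"travel":[[0,0,0],[0,0,0],[0,0,0],[0,0,0]],"fingers":[1,1,1,1]}'
python3 -c "
from cell import *
print(finish_job())"
```

```text
clock: 13.7
eef_pos: [627.4, -46.4, 194.3]
tool_rot: [3.142, 0.0, 0.409]
force: [-0.0, 0.1, -4.1]
width: 13.4
the job is handed in; nothing more can be done
None
```

I pulled the red knob out to its stop and let go of it. Then I took the carrier by its handle, lifted it straight up about 102 mm, and handed the job in at 13.7 s while holding it there.

- **Knob:** the force jumped to about 16 N at the stop, and a wrist picture after release showed the knob about 20 mm out. It was still out in the last pictures.
- **Carrier:** at hand-in the tool was still and level, with the fingers 13.4 mm apart on the 14 mm bar and about 4 N of weight on the wrist.
- **Vials and bystanders:** the last side and scene pictures, taken 0.6 s before hand-in, showed all three vials in their pockets. The timer and the orange-capped bottle had not visibly moved. The film roll was only partly in view, but the arm never came near it.

No check failed or disagreed. Vial seating and carrier tilt were judged from the pictures, not measured, and the hand-in gave no verdict.

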